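# Scan the label of a type case

## Task

Take the hand scanner by its handle and read the bar label of the wooden type case that has no dividers: hold the scanner still for at least a second with its window about 100 mm from the label, looking squarely at the label's middle. Read none of the other labels. Then stand the scanner upright in the middle of the round rubber pad and let go, leaving the cases, the flat tin, the composing stick and the ink roller where they are.

Things in the scene. Friction and masses are not known exactly. Their poses are not given: they have to be found in the camera images.
- scanner_grip (a point): cordless hand scanner, about 0.22 kg, standing upright: flat-footed black head 76 (x) x 50 (y) x 44 mm, upright white handle on it 36 mm (x) by 26 mm (y), its top 130 mm above the foot. This point is on the handle's centre line, 105 mm above the underside of the foot, 25 mm below the handle's top; z points up the handle, x to the side where the window is. The handle stands over the middle of the foot, within 2 mm
- scanner_window: the scanner's window, an amber pane in a steel frame, 26 x 42 mm, at the front of the head. Origin at the window's centre, z points out along the line of sight, y is level, parallel to the scanner's y. In the scanner's own axes it lies 52 mm forward (x) of the handle's centre line and 73 mm below scanner_grip, and looks forward and 45 degrees down
- pad: round flat black rubber rest pad, 130 mm across, 5 mm thick, fixed to the table; origin under its centre on the table
- case_plain: open wooden case with no dividers inside (a few loose-looking metal slugs lie in it, fixed), 110 mm (x) by 150 mm (y), 55 mm high, with a sloping label holder standing out in front (-x) to 97 mm from the centre; weighs about 1.6 kg. Origin under the centre of the case, x away from its label
- label_plain: white paper label with black bars, 60 x 40 mm, on the sloping holder on the front of the case without dividers. Origin at the centre of its face, z points squarely out of the face (45 degrees up, towards the case's front), y runs along the label level, parallel to the case's long side. It lies 76 mm in front of the case's centre and 36 mm above the table
- case_coarse: open wooden case divided in four compartments (a few loose-looking metal slugs lie in it, fixed), 110 mm (x) by 150 mm (y), 55 mm high, with a sloping label holder standing out in front (-x) to 97 mm from the centre; weighs about 1.6 kg. Origin under the centre of the case, x away from its label
- label_coarse: white paper label with black bars, 60 x 40 mm, on the sloping holder on the front of the case with four compartments. Origin at the centre of its face, z points squarely out of the face (45 degrees up, towards the case's front), y runs along the label level, parallel to the case's long side. It lies 76 mm in front of the case's centre and 36 mm above the table
- case_fine: open wooden case divided in fifteen small compartments (a few loose-looking metal slugs lie in it, fixed), 110 mm (x) by 150 mm (y), 55 mm high, with a sloping label holder standing out in front (-x) to 97 mm from the centre; weighs about 1.6 kg. Origin under the centre of the case, x away from its label
- label_fine: white paper label with black bars, 60 x 40 mm, on the sloping holder on the front of the case with fifteen compartments. Origin at the centre of its face, z points squarely out of the face (45 degrees up, towards the case's front), y runs along the label level, parallel to the case's long side. It lies 76 mm in front of the case's centre and 36 mm above the table
- tin: bystander: flat closed metal tin, 100 x 70 mm, 30 mm high; origin under its centre
- stick: bystander: composing stick, a flat steel tray 200 mm long (x) and 50 mm wide, 22 mm high; origin under its centre
- brayer: bystander: ink roller: rubber roller 38 mm thick, 90 mm long, with a handle pointing to its -x, 165 mm long in all, at most 38 mm high; origin under the roller's middle
Things that resemble listed ones, but are neither listed nor needed, are in the scene too. Of the things shaped like the pad, the black one is meant.

How it is judged (in metres and radians):
On the way:
1. the scanner is held still for 0.9 s, its window 60 to 140 mm from the undivided case's label and square to it within 0.3 rad, the label centre within 16 mm of the line of sight (x of label_plain in the frame of scanner_window between -0.016 and 0.016 m and y of label_plain in the frame of scanner_window between -0.016 and 0.016 m and z of label_plain in the frame of scanner_window between 0.06 and 0.14 m and angle between the z axis of scanner_window and the z axis of label_plain, either way round below 0.3 rad and linear speed of scanner_window below 0.02 m/s and angular speed of scanner_window below 0.15 rad/s), for 0.9 s.
At the end, for the whole second after the job is handed in: the scanner stands upright (within 0.1 rad) and at rest on the round pad, its handle within 30 mm of the pad's centre, and is released (horizontal distance between scanner_grip and pad below 0.03 m and angle between scanner_grip's own z axis and vertical below 0.1 rad and height (world z) of scanner_grip between 0.103 and 0.117 m and linear speed of scanner_window below 0.02 m/s and contact force between the fingers and anything else below 0.1 N); the robot touches nothing.
It fails at once if the label of the case with four compartments was read (x of label_coarse in the frame of scanner_window between -0.016 and 0.016 m and y of label_coarse in the frame of scanner_window between -0.016 and 0.016 m and z of label_coarse in the frame of scanner_window between 0.06 and 0.14 m and angle between the z axis of scanner_window and the z axis of label_coarse, either way round below 0.3 rad and linear speed of scanner_window below 0.02 m/s and angular speed of scanner_window below 0.15 rad/s).
It fails at once if the label of the case with fifteen compartments was read (x of label_fine in the frame of scanner_window between -0.016 and 0.016 m and y of label_fine in the frame of scanner_window between -0.016 and 0.016 m and z of label_fine in the frame of scanner_window between 0.06 and 0.14 m and angle between the z axis of scanner_window and the z axis of label_fine, either way round below 0.3 rad and linear speed of scanner_window below 0.02 m/s and angular speed of scanner_window below 0.15 rad/s).
It fails at once if the scanner was knocked over or dropped on its side (angle between scanner_grip's own z axis and vertical above 1.1 rad).
It fails at once if a type case was moved by more than 15 mm (distance of any of case_plain, case_coarse, case_fine from where it was at the start of the episode above 0.015 m).
It fails at once if the tin, composing stick or ink roller was moved by more than 20 mm (distance of any of tin, stick, brayer from where it was at the start of the episode above 0.02 m).
It also fails if it takes over 45 s, if anything falls off the work surface, if the arm or the gripper's body presses on something with over 40 N, if the wrist force passes 120 N, or if a joint passes its speed limit or range.

## Robot

A 6-joint arm with a two-finger parallel gripper is mounted at the origin on the work surface. World frame = base frame: x ahead of the robot, y to its left, z up, the work surface at z = 0. Lengths are in m, angles in degrees, forces in N, time in s.
With the tool pointing down it reaches from about 0.35 to 0.925 m from the base axis. Payload 6.4 kg.
Tool frame: the origin (TCP) lies midway between the tips of the shut fingers; the grasp point (between the pads) lies 19 mm behind it; z points along the fingers, y is the line along which they close (so a half turn about z gives the same grasp; the last joint's range is limited). The gripper opens to 85 mm and grips with 20 to 120 N. Pads are 22 mm wide; open, the fingers measure 114 mm over their backs; the gripper's body (76 mm by 85 mm) begins 54 mm behind the grasp point. The pads swing forward as they close: fully open they stand 13 mm farther back than shut.
Start: joints at [-85.949, 14.043, 89.255, -0, 76.702, -9.975], TCP at [0.158, -0.631, 0.196] pointing down, gripper open.
Joint ranges: [-179.41, 179.41], [-58.25, 129.5], [7.25, 145.43], [-54.29, 234.29], [11.92, 165.04], [-157.13, 157.13]. Speed limits (degrees/s): [147.25, 147.25, 180, 180, 180, 180].

## Interface

Orientations are given as a 3x3 rotation matrix whose columns are the frame's x, y, z axes.
In Python, from workcell import r gives the robot as it stands. The module is installed in compiled form; this text tells all that it offers.
- The arm moves only by the tool arm_command, never from a script. Its arguments are lists of equal length, an entry for each row: "grip": the closure, from 0 (fully open) to 1 (shut); "offset": the shift along the tool's x, y, z in units of 300 mm (1.0 is 300 mm), a list of three; "turn": the turn about the tool's z in units of pi rad (1.0 is pi rad). A call has exactly 8 rows; each row shifts and turns the commanded pose from where the row before left it, along the tool's axes as they then stand; what a row does not reach is not made up. A row lasts 1/8 s, in which the tool goes at most 62.5 mm and 10.7 degrees, less where a joint would pass 70% of its speed; a pose out of reach is approached as far as the arm can. A call with a number of a shift or a turn outside -1 to 1 is refused whole. A call with a gripper value outside its range is refused whole. The fingers move at their own pace and stop on an object; "newtons" is the grip in N (left out, the last holds). Time passes only in rows, so rows that do not move let the fingers close, or fill a call up. It gives the time, the measured TCP pose, the force and the opening at its end, in the units of the state.
- r.sense(): the state, without advancing time (a new reading comes with each control period).
- r.camera(name): name is "side" or "top"; returns a dict with "color" (480x640x3 uint8, blue, green, red), "depth" (480x640 float32, m along the optical axis (not along the pixel's ray), 0 where there is no reading), "mtx" (3x3 intrinsics, pixels), "R" (3x3) and "t" (3): a world point X has camera coordinates R X + t. Camera axes: x right, y down, z forward; pixel columns grow to the right and rows downward; lengths in m; the calibration is good to about 2 mm. A picture is of the moment at which its call begins.
- r.hand_in(): hands the job in, once; it reports no verdict.
The state is a dict: "t": time; "q": joint angles; "dq": joint speeds; "joint_efforts": joint torques, N m; "position": TCP position; "eef_rot": TCP orientation; "ft_force": force on the tool from outside, world axes, zero at the start; "moment": the same for the moment, N m; "finger_gap": finger opening in m.
Only numpy, scipy, OpenCV 4.12 (cv2) and the standard library are available. Lean on these libraries where they do the work, as an engineer would, in place of code of your own. Each camera call takes 0.05 s, during which the arm holds its last target. There are 200 camera calls.

## Working session

There is one attempt and no reset: what is moved stays moved. The work goes in short steps, Python scripts to look and compute and a tool call to move; the robot and the scene stay as the last step left them, time stands still between calls to the robot, and variables do not carry over. Pictures are saved under pics/ and viewed, on a budget of 10 in all, crops included, one or two more only if the job needs it, and the job is handed in when it is done.

Besides the shell and the picture viewer there is one more tool, called after "Call:" as name(argument=value, ...), one argument or row to a line, values as JSON. arm_command: Moves the arm, as the interface text tells. Its arguments: {"type":"object","properties":{"grip":{"type":"array"},"offset":{"type":"array"},"turn":{"type":"array"},"newtons":{"type":"number"}},"required":["grip","offset","turn"]}

```bash
mkdir -p pics; python3 - <<'E'
from workcell import r
import numpy as np,cv2
for n in("top","side"):
    c=r.camera(n); np.savez(f"{n}0.npz",**c); cv2.imwrite(f"pics/{n}0.png",c["color"])
    print(n,c["mtx"].round(1).tolist(),c["R"].round(3).tolist(),c["t"].round(3).tolist())
s=r.sense(); print(s["t"],s["position"],np.round(s["eef_rot"],3).tolist(),s["finger_gap"])
E
```

```text
top [[583.7, 0.0, 318.6], [0.0, 583.7, 243.0], [0.0, 0.0, 1.0]] [[0.018, -1.0, 0.011], [-0.996, -0.019, -0.086], [0.086, -0.01, -0.996]] [0.024, 0.476, 1.668]
side [[574.1, 0.0, 322.4], [0.0, 574.1, 237.6], [0.0, 0.0, 1.0]] [[-0.992, -0.127, 0.018], [-0.1, 0.679, -0.727], [0.08, -0.723, -0.686]] [0.454, 0.092, 1.254]
0.1 [ 0.15748593 -0.63003274  0.19536082] [[0.97, 0.242, -0.0], [0.242, -0.97, 0.002], [0.0, -0.002, -1.0]] 0.08508681142890778
```

View pics/top0.png

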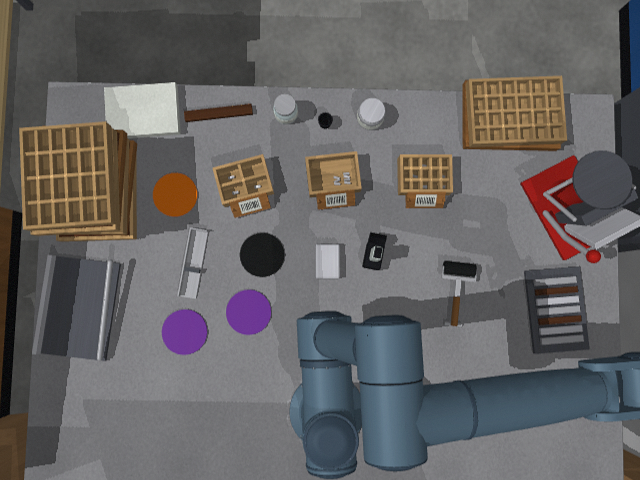

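View pics/side0.png

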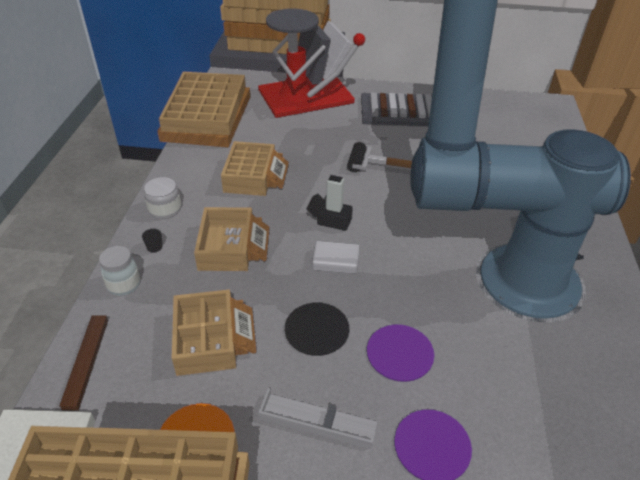

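Top view: the undivided case is at (333,178), with its label at (336,201). The four-compartment case is at (243,185) and the fifteen-compartment one at (426,178). The scanner is at (376,252). The black disc at (262,255) is the pad; the orange and purple discs are decoys. Next I'll confirm this in an enlarged crop.

```bash
python3 - <<'E'
import numpy as np,cv2
t=cv2.imread("pics/top0.png")[145:275,300:400]; s=cv2.imread("pics/side0.png")[165:275,190:360]
t=cv2.resize(t,None,fx=4,fy=4,interpolation=2); s=cv2.resize(s,None,fx=2.3,fy=2.3,interpolation=2)
o=np.zeros((520,800,3),np.uint8); o[:,:400]=t; o[:s.shape[0],400:400+s.shape[1]]=s[:,:400]
cv2.imwrite("pics/crop1.png",o)
E
```

```text
(no output)
```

View pics/crop1.png

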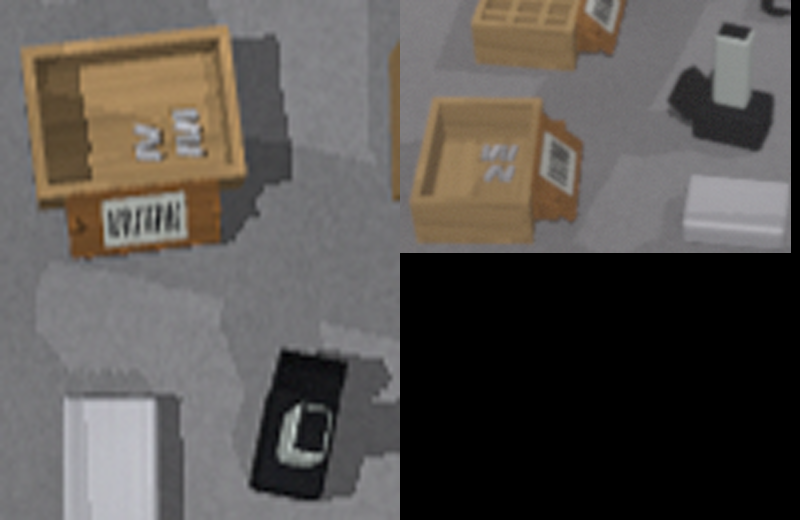

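The crop confirms it: the case at top (333,178) has no dividers, only slugs. The scanner's head points to its label side (up in the picture), and the white box at (328,261) is the tin.

```bash
cat >h.py <<'E'
import numpy as np,cv2
def cloud(c):
    v,u=np.mgrid[:480,:640]; d=c["depth"]; K=c["mtx"]
    P=np.stack([(u-K[0,2])/K[0,0]*d,(v-K[1,2])/K[1,1]*d,d],-1)
    P=(P-c["t"])@c["R"]; P[d==0]=np.nan
    return P
def box(p): return cv2.minAreaRect((p[:,:2]*1000).astype(np.float32))
def rep(n,p):
    if len(p)>4: (c,s,a)=box(p); print(n,len(p),"c",np.round(c,1),"size",np.round(s,1),"ang",round(a,1),"z",np.round(np.percentile(p[:,2],[5,50,95])*1000,1))
    else: print(n,len(p))
E
python3 - <<'E'
from h import *
for n,R in(("top",dict(case=(145,215,298,370),scan=(225,280,358,394),pad=(225,285,232,294))),("side",dict(case=(200,280,188,275),scan=(165,235,300,360),pad=(295,365,275,360)))):
    c=dict(np.load(n+"0.npz")); P=cloud(c); col=c["color"].astype(int)
    def sub(k): a,b,e,f=R[k]; return P[a:b,e:f].reshape(-1,3),col[a:b,e:f].reshape(-1,3)
    p,k=sub("scan"); z=p[:,2]
    rep(n+" handletop",p[z>.12]); rep(n+" head",p[(z>.03)&(z<.06)&(k.max(1)<70)]); rep(n+" headall",p[(z>.012)&(z<.06)&(k.max(1)<70)])
    rep(n+" handle",p[(z>.06)&(z<.2)])
    p,k=sub("case"); z=p[:,2]
    rep(n+" rim",p[(z>.049)&(z<.065)])
    hsv=cv2.cvtColor(k[None].astype(np.uint8),cv2.COLOR_BGR2HSV)[0]
    w=p[(hsv[:,1]<70)&(hsv[:,2]>130)&(z>.015)&(z<.06)]
    rep(n+" label",w)
    p,k=sub("pad"); rep(n+" pad",p[(k.max(1)<50)&(abs(p[:,2])<.02)])
    m=(k.max(1)<50)&(abs(p[:,2])<.02); print((p[m].max(0)+p[m].min(0))/2,np.median(p[m],0))
    if n=="top":print("table",np.nanmedian(P[290:310,300:340,2]))
E
```

```text
top handletop 127 c [ 444.4 -124.7] size [26.  35.9] ang 84.2 z [123.2 131.1 137.7]
top head 437 c [ 456.  -126.8] size [ 50.6 102.7] ang 79.7 z [37.5 45.7 56.5]
top headall 451 c [ 456.1 -126.8] size [ 50.6 102.8] ang 79.3 z [35.8 45.6 56.4]
top handle 173 c [ 459.9 -129.1] size [44.6 67.9] ang 86.2 z [ 64.  128.9 137.2]
top rim 581 c [666.8  -5.5] size [133.9 150.3] ang 7.6 z [49.6 54.5 60.5]
top label 193 c [659.5  -3.8] size [146.5 145. ] ang 7.7 z [15.7 32.  54.5]
top pad 1518 c [440.7 197.1] size [126.7 125.4] ang 46.0 z [-1.3  5.5 12.4]
[0.4405395  0.19840658 0.00537678] [0.44042243 0.19719537 0.00546964]
table 0.0008208555389598334
side handletop 161 c [ 447.2 -125. ] size [31.4 35.4] ang 81.8 z [121.1 129.4 134.2]
side head 591 c [ 457.7 -125.1] size [ 55.8 101. ] ang 80.7 z [32.4 43.6 55.6]
side headall 809 c [ 444.2 -216.3] size [240.7 100.9] ang 81.7 z [15.4 41.4 55.2]
side handle 503 c [ 462.6 -127.2] size [32.3 67. ] ang 79.4 z [ 64.5 104.  132.3]
side rim 881 c [675.5  -5.7] size [120.6 157.8] ang 7.5 z [49.9 54.1 57.7]
side label 192 c [663.3  -8.3] size [145.9 155.8] ang 7.7 z [15.5 42.  56.4]
side pad 2471 c [444.  197.9] size [126.1 124.4] ang 67.2 z [2.  4.8 7.8]
[0.44431126 0.19787121 0.00478616] [0.44427063 0.20080234 0.0048305 ]
```

```bash
python3 - <<'E'
from h import *
def ray(c,u,v,z):
    d=c["R"].T@np.linalg.solve(c["mtx"],[u,v,1.]); o=-c["R"].T@c["t"]; return o+d*(z-o[2])/d[2]
for n,roi,uv in(("top",(190,210,323,350),(336.4,199.9)),("side",(218,255,246,272),(259.6,236.3))):
    c=dict(np.load(n+"0.npz")); P=cloud(c); a,b,e,f=roi
    print(n,"ray",ray(c,*uv,.036))
    hsv=cv2.cvtColor(c["color"],cv2.COLOR_BGR2HSV)[a:b,e:f]; m=(hsv[...,1]<60)
    m=cv2.morphologyEx(m.astype(np.uint8),cv2.MORPH_OPEN,np.ones((2,2)))
    k,l,s,_=cv2.connectedComponentsWithStats((hsv[...,1]<75).astype(np.uint8)); p=P[a:b,e:f]
    p=p[(hsv[...,1]<75)&(p[...,2]>.015)&(p[...,2]<.052)]; rep("label",p); print(np.median(p,0))
    a,b,e,f=(145,215,298,370) if n=="top" else (200,280,188,275)
    q=P[a:b,e:f].reshape(-1,3); yaw=np.radians(7.6); ex=np.array([np.cos(yaw),np.sin(yaw)]); ey=np.array([-ex[1],ex[0]])
    q=q[(q[:,2]>.045)&(q[:,2]<.065)]; X=q[:,:2]@ex; Y=q[:,:2]@ey
    h,ed=np.histogram(X,np.arange(.58,.76,.005)); print(dict(zip(ed.round(3),h))); y0=np.percentile(Y,[1,99]); print("Y",y0)
    x1=np.percentile(X,99.5); C=(x1-.055)*ex+y0.mean()*ey; print("xmax",x1,"centre",C,"label pred",C-.076*ex)
E
```

```text
top ray [ 0.60001455 -0.01609026  0.036     ]
label 242 c [602.1 -14.2] size [31.3 60.8] ang 8.5 z [20.3 34.8 49.4]
[ 0.60114903 -0.01435562  0.03481772]
{np.float64(0.58): np.int64(0), np.float64(0.585): np.int64(0), np.float64(0.59): np.int64(3), np.float64(0.595): np.int64(7), np.float64(0.6): np.int64(25), np.float64(0.605): np.int64(50), np.float64(0.61): np.int64(72), np.float64(0.615): np.int64(98), np.float64(0.62): np.int64(72), np.float64(0.625): np.int64(10), np.float64(0.63): np.int64(11), np.float64(0.635): np.int64(10), np.float64(0.64): np.int64(9), np.float64(0.645): np.int64(12), np.float64(0.65): np.int64(11), np.float64(0.655): np.int64(9), np.float64(0.66): np.int64(9), np.float64(0.665): np.int64(12), np.float64(0.67): np.int64(11), np.float64(0.675): np.int64(11), np.float64(0.68): np.int64(9), np.float64(0.685): np.int64(10), np.float64(0.69): np.int64(10), np.float64(0.695): np.int64(12), np.float64(0.7): np.int64(8), np.float64(0.705): np.int64(14), np.float64(0.71): np.int64(6), np.float64(0.715): np.int64(77), np.float64(0.72): np.int64(97), np.float64(0.72
[... 1066 characters left out ...]
np.float64(0.67): np.int64(22), np.float64(0.675): np.int64(27), np.float64(0.68): np.int64(27), np.float64(0.685): np.int64(29), np.float64(0.69): np.int64(32), np.float64(0.695): np.int64(27), np.float64(0.7): np.int64(28), np.float64(0.705): np.int64(27), np.float64(0.71): np.int64(26), np.float64(0.715): np.int64(42), np.float64(0.72): np.int64(139), np.float64(0.725): np.int64(77), np.float64(0.73): np.int64(0), np.float64(0.735): np.int64(0), np.float64(0.74): np.int64(0), np.float64(0.745): np.int64(0), np.float64(0.75): np.int64(0), np.float64(0.755): np.int64(0)}
Y [-0.17053319 -0.0176824 ]
xmax 0.7280399564293357 centre [ 0.67957402 -0.00426727] label pred [ 0.60424164 -0.01431876]
```

Call:
arm_command(
  grip=[0,0,0,0,0,0,0,0],
  offset=[
    [0.11,-0.117,-0.02],
    [0.11,-0.117,-0.02],
    [0.11,-0.117,-0.02],
    [0.11,-0.117,-0.02],
    [0.11,-0.117,-0.02],
    [0.11,-0.117,-0.02],
    [0.11,-0.117,-0.02],
    [0.11,-0.117,-0.01],
  ],
  turn=[0,0,0,0,0,0,0,0],
  newtons=40,
)

```text
t: 1.1
position: [0.3461, -0.2927, 0.2414]
eef_rot: [[0.97, 0.242, 0.0], [0.242, -0.97, -0.0], [0.0, 0.0, -1.0]]
ft_force: [1.0, 0.4, 0.7]
finger_gap: 0.0854
```

```bash
cat >go.py <<'E'
import sys,numpy as np
from workcell import r
# target TCP x y z yaw(deg of tool x): prints total turn and offsets (units), in present axes and in axes after the turn
x,y,z,yaw=map(float,sys.argv[1:5]); s=r.sense(); R=np.array(s["eef_rot"]); p=np.array(s["position"])
cy=np.degrees(np.arctan2(R[1,0],R[0,0])); d=np.array([x,y,z])-p; w=np.radians(yaw); c,n=np.cos(w),np.sin(w)
R2=np.array([[c,n,0],[n,-c,0],[0,0,-1]])
print("t",s["t"],"p",p.round(4),"yaw",cy.round(2),"gap",round(s["finger_gap"],4),"F",np.round(s["ft_force"],1),"tilt",R[:,2].round(3),"q6",round(s["q"][5]))
print("turn",round((cy-yaw)/180,4),"off now",(R.T@d/.3).round(4),"off after",(R2.T@d/.3).round(4))
E
python3 go.py .445 -.125 .24 -10
```

```text
t 1.1 p [ 0.3461 -0.2927  0.2414] yaw 14.01 gap 0.0854 F [1.  0.4 0.7] tilt [ 0. -0. -1.] q6 21
turn 0.1334 off now [ 0.4553 -0.4626  0.0048] off after [ 0.2277 -0.6078  0.0048]
```

Call:
arm_command(
  grip=[0,0,0,0,0,0,0,0],
  offset=[
    [0,0,0],
    [0,0,0],
    [0,0,0],
    [0.045,-0.122,0],
    [0.046,-0.122,0],
    [0.046,-0.122,0],
    [0.046,-0.122,0],
    [0.045,-0.12,0],
  ],
  turn=[0.0445,0.0445,0.0445,0,0,0,0,0],
)

```text
t: 2.1
position: [0.4449, -0.1252, 0.241]
eef_rot: [[0.985, -0.174, -0.0], [-0.174, -0.985, 0.0], [-0.0, -0.0, -1.0]]
ft_force: [-0.3, -0.4, 0.6]
finger_gap: 0.0857
```

```bash
python3 go.py .4455 -.125 .087 -10; python3 - <<'E'
from workcell import r
from h import *
o=[]
for n,(a,b,e,f) in(("top",(205,305,320,430)),("side",(110,240,270,400))):
    c=r.camera(n); o.append(cv2.resize(c["color"][a:b,e:f],(400,400*(b-a)//(f-e)),interpolation=2))
h=min(i.shape[0] for i in o); cv2.imwrite("pics/c2.png",np.hstack([i[:h] for i in o]))
E
```

```text
t 2.1 p [ 0.4449 -0.1252  0.241 ] yaw -10.0 gap 0.0857 F [-0.3 -0.4  0.6] tilt [-0.  0. -1.] q6 70
turn -0.0 off now [ 0.002  -0.0008  0.5134] off after [ 0.0018 -0.0009  0.5134]
```

View pics/c2.png

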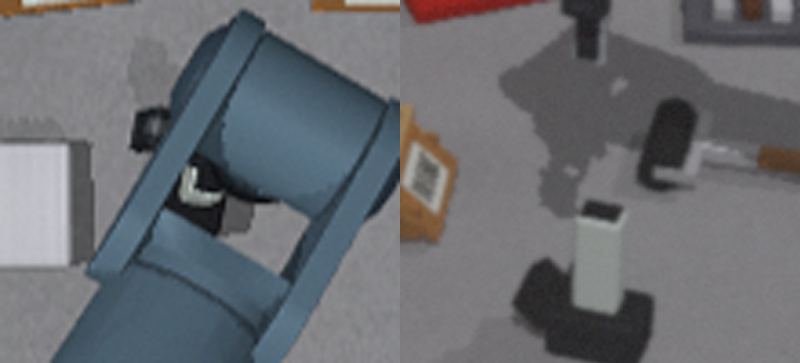

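The picture shows the hand above the handle, which stands free at (600,255) with no obstacle in the way down.

Call:
arm_command(
  grip=[0,0,0,0,0,0,0,0],
  offset=[
    [0,0,0.1],
    [0,0,0.1],
    [0,0,0.1],
    [0,0,0.08],
    [0,0,0.06],
    [0,0,0.04],
    [0,0,0.03],
    [0,0,0],
  ],
  turn=[0,0,0,0,0,0,0,0],
)

```text
t: 3.2
position: [0.4443, -0.1264, 0.088]
eef_rot: [[0.985, -0.174, -0.001], [-0.174, -0.985, 0.0], [-0.001, -0.0, -1.0]]
ft_force: [-1.1, -1.2, 0.1]
finger_gap: 0.0854
```

Call:
arm_command(
  grip=[0.3,0.5,0.7,0.8,0.9,1,1,1],
  offset=[
    [0,0,0],
    [0,0,0],
    [0,0,0],
    [0,0,0],
    [0,0,0],
    [0,0,0],
    [0,0,0],
    [0,0,0],
  ],
  turn=[0,0,0,0,0,0,0,0],
  newtons=45,
)

```text
t: 4.2
position: [0.445, -0.1265, 0.0889]
eef_rot: [[0.985, -0.174, 0.001], [-0.174, -0.985, -0.0], [0.001, -0.0, -1.0]]
ft_force: [-0.8, 0.7, 5.8]
finger_gap: 0.024
```

```bash
python3 go.py .4806 -.031 .2 7.7
```

```text
t 4.2 p [ 0.445  -0.1265  0.0889] yaw -10.0 gap 0.024 F [-0.8  0.7  5.8] tilt [ 0.001 -0.    -1.   ] q6 70
turn -0.0983 off now [ 0.0618 -0.3342 -0.3701] off after [ 0.1603 -0.2997 -0.3702]
```

Call:
arm_command(
  grip=[1,1,1,1,1,1,1,1],
  offset=[
    [0,0,-0.03],
    [0,0,-0.05],
    [0,0,-0.06],
    [0,0,-0.06],
    [0,0,-0.05],
    [0,0,0],
    [0,0,0],
    [0,0,0],
  ],
  turn=[0,0,0,0,0,-0.03,-0.04,-0.028],
)

```text
t: 5.2
position: [0.4446, -0.1265, 0.1638]
eef_rot: [[0.991, 0.136, 0.0], [0.136, -0.991, -0.0], [0.0, 0.0, -1.0]]
ft_force: [-0.6, -0.5, -2.2]
finger_gap: 0.0245
```

```bash
python3 go.py .4806 -.031 .164 7.7; python3 - <<'E'
from workcell import r
from h import *
o=[]
for n,(a,b,e,f) in(("top",(145,275,295,425)),("side",(120,250,230,360))):
    c=r.camera(n); np.savez(n+"3.npz",**c); o.append(cv2.resize(c["color"][a:b,e:f],(400,400*(b-a)//(f-e)),interpolation=2))
cv2.imwrite("pics/c3.png",np.hstack(o))
E
```

```text
t 5.2 p [ 0.4446 -0.1265  0.1638] yaw 7.81 gap 0.0245 F [-0.6 -0.5 -2.2] tilt [ 0. -0. -1.] q6 52
turn 0.0006 off now [ 0.1622 -0.299  -0.0006] off after [ 0.1616 -0.2993 -0.0006]
```

View pics/c3.png

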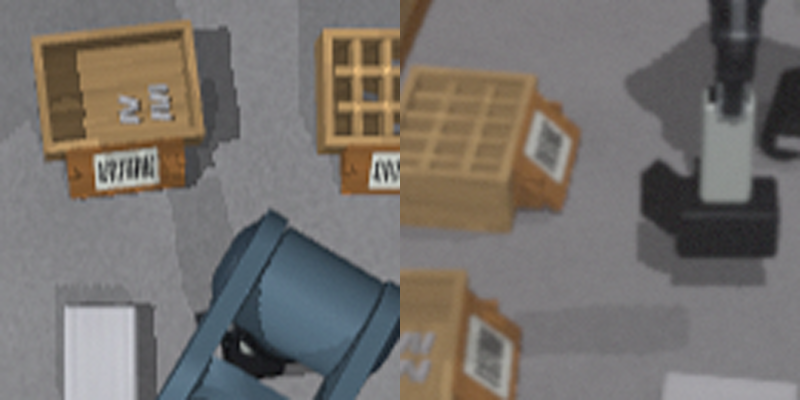

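Call:
arm_command(
  grip=[1,1,1,1,1,1,1,1],
  offset=[
    [0.02,-0.03,0],
    [0.03,-0.055,0],
    [0.03,-0.06,0],
    [0.03,-0.06,0],
    [0.03,-0.055,0],
    [0.02,-0.039,0],
    [0,0,0],
    [0,0,0],
  ],
  turn=[0,0,0,0,0,0,0,0],
)

```text
t: 6.3
position: [0.4802, -0.0314, 0.1634]
eef_rot: [[0.991, 0.133, -0.0], [0.133, -0.991, -0.0], [-0.0, 0.0, -1.0]]
ft_force: [-0.5, -0.1, -2.1]
finger_gap: 0.0244
```

```bash
python3 go.py .4806 -.031 .164 7.7; python3 - <<'E'
from workcell import r
from h import *
c=r.camera("side"); P=cloud(c); k=c["color"].astype(int)
cv2.imwrite("pics/c4.png",cv2.resize(c["color"][130:290,210:370],(600,600),interpolation=2))
s=r.sense(); R=np.array(s["eef_rot"]); p=np.array(s["position"])
q=(P-p)@R; m=(abs(q[...,0])<.09)&(abs(q[...,1])<.06)&(q[...,2]>.03)&(q[...,2]<.1)&(k.max(-1)<70)
g=q[m]*1000; print(len(g)); print("x pct",np.percentile(g[:,0],[1,5,50,95,99]).round(1),"y",np.percentile(g[:,1],[1,5,50,95,99]).round(1),"z",np.percentile(g[:,2],[1,5,50,95,99]).round(1))
rep("head world",P[m])
m2=(abs(q[...,0])<.03)&(abs(q[...,1])<.025)&(q[...,2]>.005)&(q[...,2]<.04)&(k.min(-1)>100)
g=q[m2]*1000; print("handle",len(g),np.percentile(g,[2,50,98],axis=0).round(1).tolist())
E
```

```text
t 6.3 p [ 0.4802 -0.0314  0.1634] yaw 7.62 gap 0.0244 F [-0.5 -0.1 -2.1] tilt [-0. -0. -1.] q6 65
turn -0.0005 off now [ 0.0014 -0.0012 -0.0021] off after [ 0.0014 -0.0012 -0.0021]
1017
x pct [-34.6 -31.2  14.6  56.8  61.6] y [-28.5 -26.9 -22.4  13.8  19.3] z [31.7 34.4 48.  81.2 85.4]
head world 1017 c [493.5 -26.7] size [98.7 53. ] ang 6.2 z [ 82.2 115.3 129. ]
handle 215 [[-14.7, -15.6, 5.7], [2.2, -12.3, 22.3], [19.0, -7.8, 38.8]]
```

View pics/c4.png

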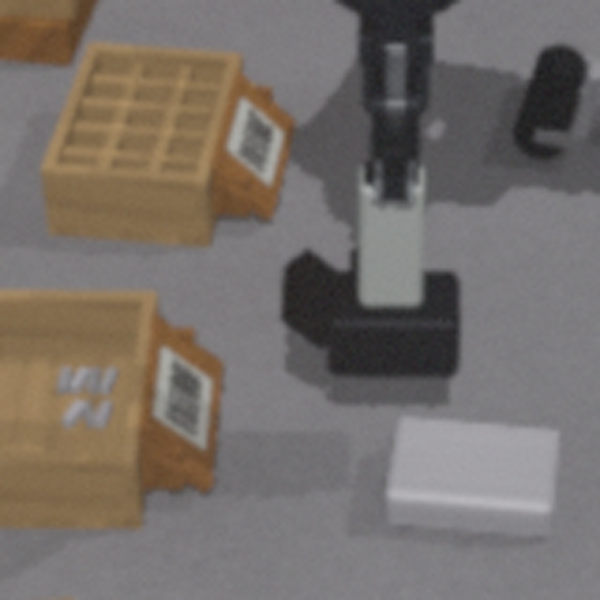

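The scanner hangs upright. Its head at (370,320) faces the undivided case's label at (185,400), and the tin below at (475,470) is clear. Depth data puts the handle 2 mm ahead of the tool centre, so the computed window distance is about 100 mm. Holding still.

Call:
arm_command(
  grip=[1,1,1,1,1,1,1,1],
  offset=[
    [0,0,0],
    [0,0,0],
    [0,0,0],
    [0,0,0],
    [0,0,0],
    [0,0,0],
    [0,0,0],
    [0,0,0],
  ],
  turn=[0,0,0,0,0,0,0,0],
)

```text
t: 7.35
position: [0.4803, -0.0312, 0.1634]
eef_rot: [[0.991, 0.133, 0.0], [0.133, -0.991, 0.0], [0.0, -0.0, -1.0]]
ft_force: [-0.8, -0.4, -1.0]
finger_gap: 0.0241
```

Call:
arm_command(
  grip=[1,1,1,1,1,1,1,1],
  offset=[
    [0,0,0],
    [0,0,0],
    [0,0,0],
    [0,0,0],
    [0,0,0],
    [0,0,0],
    [0,0,0],
    [0,0,0],
  ],
  turn=[0,0,0,0,0,0,0,0],
)

```text
t: 8.35
position: [0.4803, -0.0312, 0.1634]
eef_rot: [[0.991, 0.133, -0.0], [0.133, -0.991, 0.0], [-0.0, -0.0, -1.0]]
ft_force: [0.5, -0.3, -1.5]
finger_gap: 0.0241
```

```bash
python3 go.py .441 .196 .164 7.7
```

```text
t 8.35 p [ 0.4803 -0.0312  0.1634] yaw 7.64 gap 0.0241 F [ 0.5 -0.3 -1.5] tilt [-0.  0. -1.] q6 65
turn -0.0004 off now [-0.0292 -0.768  -0.002 ] off after [-0.0284 -0.768  -0.002 ]
```

The four-compartment label could come into view above the pad, so I'll turn the scanner well off its direction (yaw -25°) before moving over.

Call:
arm_command(
  grip=[1,1,1,1,1,1,1,1],
  offset=[
    [0,0,0],
    [0,0,0],
    [0,0,0],
    [0,0,0],
    [0,0,0],
    [0,0,0],
    [0,0,0],
    [0,0,0],
  ],
  turn=[0.02,0.03,0.04,0.04,0.03,0.021,0,0],
)

```text
t: 9.35
position: [0.4803, -0.0312, 0.1634]
eef_rot: [[0.907, -0.421, 0.0], [-0.421, -0.907, -0.0], [0.0, 0.0, -1.0]]
ft_force: [0.2, 0.1, -3.0]
finger_gap: 0.0244
```

```bash
python3 go.py .441 .198 .164 -25
```

```text
t 9.35 p [ 0.4803 -0.0312  0.1634] yaw -24.89 gap 0.0244 F [ 0.2  0.1 -3. ] tilt [ 0. -0. -1.] q6 98
turn 0.0006 off now [-0.4404 -0.6379 -0.002 ] off after [-0.4417 -0.637  -0.002 ]
```

Call:
arm_command(
  grip=[1,1,1,1,1,1,1,1],
  offset=[
    [-0.03,-0.05,0],
    [-0.06,-0.09,0],
    [-0.07,-0.1,0],
    [-0.08,-0.11,0],
    [-0.08,-0.11,0],
    [-0.06,-0.09,0],
    [-0.04,-0.06,0],
    [-0.02,-0.03,0],
  ],
  turn=[0,0,0,0,0,0,0,0],
)

```text
t: 10.35
position: [0.4408, 0.2002, 0.1634]
eef_rot: [[0.908, -0.42, -0.0], [-0.42, -0.908, 0.0], [-0.0, -0.0, -1.0]]
ft_force: [-0.6, -0.5, -0.9]
finger_gap: 0.0244
```

```bash
python3 go.py .441 .198 .0955 -25
```

```text
t 10.35 p [0.4408 0.2002 0.1634] yaw -24.81 gap 0.0244 F [-0.6 -0.5 -0.9] tilt [-0.  0. -1.] q6 126
turn 0.0011 off now [0.0037 0.0064 0.2262] off after [0.0037 0.0064 0.2262]
```

Call:
arm_command(
  grip=[1,1,1,1,1,1,1,1],
  offset=[
    [0,0.006,0.03],
    [0,0,0.05],
    [0,0,0.05],
    [0,0,0.04],
    [0,0,0.03],
    [0,0,0.016],
    [0,0,0.006],
    [0,0,0],
  ],
  turn=[0,0,0,0,0,0,0,0],
)

```text
t: 11.35
position: [0.4411, 0.197, 0.0971]
eef_rot: [[0.907, -0.422, 0.001], [-0.422, -0.907, 0.0], [0.0, -0.0, -1.0]]
ft_force: [1.0, -0.5, -2.0]
finger_gap: 0.0243
```

Call:
arm_command(
  grip=[1,1,1,1,1,1,1,1],
  offset=[
    [0,0,0.004],
    [0,0,0.004],
    [0,0,0.002],
    [0,0,0],
    [0,0,0],
    [0,0,0],
    [0,0,0],
    [0,0,0],
  ],
  turn=[0,0,0,0,0,0,0,0],
)

```text
t: 12.35
position: [0.441, 0.197, 0.094]
eef_rot: [[0.907, -0.422, 0.0], [-0.422, -0.907, 0.0], [0.0, -0.0, -1.0]]
ft_force: [-1.1, 1.2, 1.5]
finger_gap: 0.0243
```

```bash
python3 go.py .441 .198 .0939 -25; python3 - <<'E'
from workcell import r
from h import *
c=r.camera("side")
cv2.imwrite("pics/c5.png",cv2.resize(c["color"][200:370,230:400],(600,600),interpolation=2))
E
```

```text
t 12.35 p [0.441 0.197 0.094] yaw -24.95 gap 0.0243 F [-1.1  1.2  1.5] tilt [ 0.  0. -1.] q6 126
turn 0.0003 off now [-0.0014 -0.003   0.0003] off after [-0.0014 -0.003   0.0003]
```

View pics/c5.png

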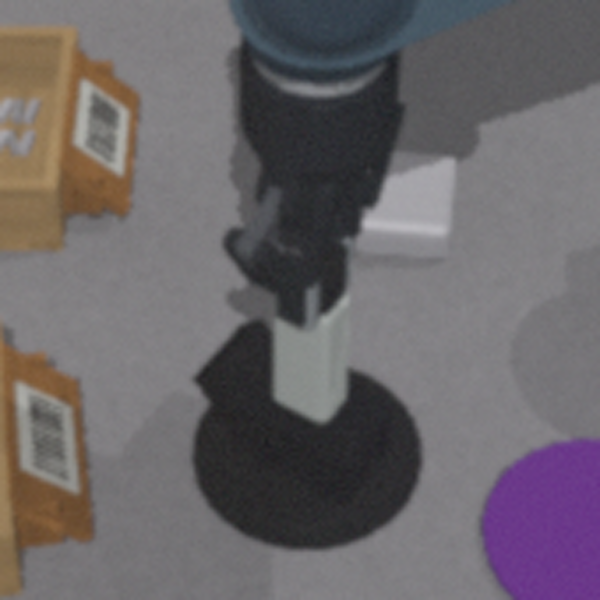

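The scanner stands on the pad (centre about (305,455)) and the force reading has changed sign, so there is contact. Releasing now.

Call:
arm_command(
  grip=[0.9,0.7,0.5,0.3,0.1,0,0,0],
  offset=[
    [0,0,0],
    [0,0,0],
    [0,0,0],
    [0,0,0],
    [0,0,0],
    [0,0,0],
    [0,0,0],
    [0,0,0],
  ],
  turn=[0,0,0,0,0,0,0,0],
)

```text
t: 13.4
position: [0.4408, 0.1969, 0.0938]
eef_rot: [[0.907, -0.422, -0.0], [-0.422, -0.907, -0.0], [-0.0, 0.0, -1.0]]
ft_force: [-0.4, -0.8, -0.3]
finger_gap: 0.0852
```

Call:
arm_command(
  grip=[0,0,0,0,0,0,0,0],
  offset=[
    [0,0,-0.04],
    [0,0,-0.08],
    [0,0,-0.1],
    [0,0,-0.1],
    [0,0,-0.1],
    [0,0,-0.08],
    [0,0,-0.04],
    [0,0,0],
  ],
  turn=[0,0,0,0,0,0,0,0],
)

```text
t: 14.4
position: [0.4412, 0.197, 0.2567]
eef_rot: [[0.907, -0.422, 0.002], [-0.422, -0.907, 0.0], [0.001, -0.001, -1.0]]
ft_force: [-0.4, 0.0, -0.4]
finger_gap: 0.0853
```

```bash
python3 go.py .441 .198 .25 -25; python3 - <<'E'
from workcell import r
from h import *
c=r.camera("side"); P=cloud(c)
cv2.imwrite("pics/c6.png",c["color"])
q=P.reshape(-1,3); k=c["color"].reshape(-1,3).astype(int)
m=(abs(q[:,0]-.443)<.05)&(abs(q[:,1]-.198)<.05)
rep("top",q[m&(q[:,2]>.128)&(q[:,2]<.15)]); rep("handle",q[m&(q[:,2]>.065)&(q[:,2]<.15)&(k.min(1)>90)])
E
```

```text
t 14.4 p [0.4412 0.197  0.2567] yaw -24.94 gap 0.0853 F [-0.4  0.  -0.4] tilt [ 0.002  0.    -1.   ] q6 126
turn 0.0003 off now [-0.0021 -0.0027  0.0223] off after [-0.0021 -0.0027  0.0223]
top 224 c [443.7 198.6] size [24.9 35.7] ang 68.0 z [129.3 135.8 138.6]
handle 579 c [444.2 199. ] size [26.2 37.9] ang 67.7 z [ 69.2 104.3 134.3]
```

View pics/c6.png

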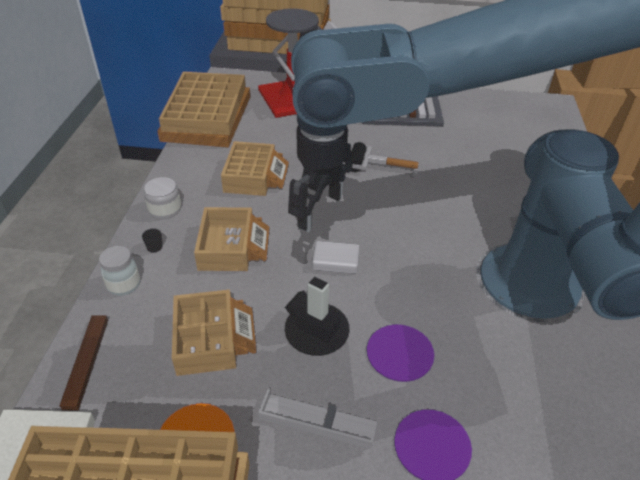

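The picture shows the scanner upright on the black pad at (317,315), with the arm clear of it and nothing else displaced. Its top measures (444,199) mm, 135 mm high, against a pad centre of about (442,198).

```bash
python3 -c "
from workcell import r
print(r.hand_in())"
```

```text
the job is handed in; nothing more can be done
None
```

I read the undivided case's label with the scanner, stood the scanner on the black pad, let go and handed the job in. It took about 14.4 s of the 45 s allowed; `hand_in()` gives no verdict.

- **Reading:** I held the scanner still for over 2 s. From measured poses, the window was about 100 mm from the label and square to it within about 0.03 rad. I estimate it was aimed within 2–3 mm of the label's middle.
- **Other labels:** I turned the scanner to about −25° before moving it over the pad, so it could not read the four-compartment label there.
- **Placing:** After release, depth data put the handle about 2–3 mm from the pad's centre, and the scanner stands upright. Its top is 135 mm above the table, as expected on the 5 mm pad. The gripper is open and about 160 mm above where it let go.
- **Bystanders:** The last picture shows the cases, tin, composing stick and roller where they were; I checked this by eye, not by measurement.
- **Small disagreements:** The two cameras differed by up to 4 mm in position. The handle sat about 2 mm ahead of the tool centre in the grasp. Both are well within the tolerances, and no check failed.

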